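# Clamp the jar in the quick-release vise

### The arm

A 7-joint arm with a two-finger parallel gripper is mounted at the origin on a cart in front of the work surface, level with it; the furniture and walls round the work are solid. World frame = base frame: x ahead of the robot, y to its left, z up, the work surface at z = 0. Lengths are in m, angles in rad, forces in N, time in s.
With the tool pointing down it reaches from about 0.4 to 0.9 m from the base axis. Payload 5.6 kg.
Tool frame: the origin (TCP) lies midway between the tips of the shut fingers; the grasp point (between the pads) lies 19 mm behind it; z points along the fingers, y is the line along which they close (so a half turn about z gives the same grasp; the last joint's range is limited). The gripper opens to 92 mm and grips with 3 to 60 N. Pads are 20 mm wide; open, the fingers measure 128 mm over their backs; the gripper's body (75 mm by 189 mm) begins 69 mm behind the grasp point.
Start: joints at [-1.272, 0.468, -0.012, 1.603, 0.006, 1.071, -0.056], TCP at [0.218, 0.612, 0.215] pointing down, gripper open.
Joint ranges: [-2.53, 2.53], [-0.31, 2.02], [-1.57, 1.55], [0.28, 2.44], [-1.29, 4.43], [0.15, 1.84], [-2.92, 2.92]. Speed limits (rad/s): [2.57, 2.57, 3.14, 3.14, 3.14, 3.14, 3.14].

### API

Orientations are given as a 3x3 rotation matrix whose columns are the frame's x, y, z axes.
In Python, from station import env, effector, solver, viewer, workorder, search_frame, tip_of gives the robot as it stands. Calls block until the motion is done:
- env.reach(position, orientation): joint-space move of the TCP to a pose.
- env.movel(position, frame=None, rate=0.15): straight line of the TCP; frame=None keeps the orientation; rate is the mean speed in m/s.
- env.goto_joints(angles): joint-space move.
- effector.release() and effector.grasp(squeeze=None): open the fingers fully, or close them until they stop; squeeze is the grip in N (None keeps the last).
- env.pause(seconds).
- solver.inverse_kinematics(position, orientation): joint angles nearest the present ones, or None.
- env.sense(): the state.
- viewer.read_camera(name): name is "side" or "top"; returns (picture, depth): 480x640x3 uint8, red, green, blue; 480x640 float32, m along the optical axis (not along the pixel's ray), 0 where there is no reading.
- viewer.camera_info(name): a dict with "intrinsics" (3x3 intrinsics, pixels), "dist_coeffs" ([k1, k2, p1, p2, k3] as OpenCV has them; the pictures are not rectified), "eye" and "rotation" of the camera in the world. Camera axes: x right, y up, looking along -z (the intrinsics and any distortion apply to the point x, -y, -z); pixel columns grow to the right and rows downward; lengths in m; the calibration is good to about 2 mm. A picture is of the moment at which its call begins. camera_info takes no time and is no camera call.
A pose or a line that the arm cannot do raises env.PlanningError and nothing moves.
- workorder.finish_job(): hands the job in; it is judged then, once.
Trained networks look in the newest picture that a camera, given by its name, has taken for a name from the list of things; names that differ only in an ending like _2 or _b are one class to them, and where a whole thing is asked for, a point or a joint stands for the part that bears it (a point fixed in the world has none). Each returns a list of dicts, best first, with "score" (0 to 1); they miss things now and then, are a little off and sometimes report something else, mostly with a low value. They report only what shows in the picture. A call takes as long as a camera call. They do not tell look-alikes from the thing itself.
- search_frame(camera, name): "at" ([x, y, z] in m, in world coordinates, good to about 4 mm: the middle of the surface that is visible of it).
- tip_of(camera, name): "at" ([x, y, z] in m, in world coordinates, good to about 4 mm: a listed point, or the origin of a listed thing).
The state is a dict: "t": time; "joint_positions": joint angles; "joint_velocities": joint speeds; "tau": joint torques, N m; "ee_pos": TCP position; "tcp_rot": TCP orientation; "wrist_force": force on the tool from outside, world axes, zero at the start; "moment": the same for the moment, N m; "gripper_width": finger opening in m; "grasp_force": force on a finger pad.
Only numpy, scipy, OpenCV 4.12 (cv2) and the standard library are available. Lean on these libraries where they do the work, as an engineer would, in place of code of your own. Each camera call takes 0.05 s, during which the arm holds its last target. There are 200 camera calls.

### The job

The honey jar stands loose in the jar vise and must be clamped so that its stuck cap can be opened. Squeeze the release lever against its post, slide the carriage until the jar is lightly closed in between both jaws (a push of about 10 newtons, never over 20 while the lever is squeezed), and let the lever go; then screw the top knob clockwise until the jar is held firmly, with about 45 newtons (30 to 60 is right; the glass cracks above 85). Leave the jar upright and everything else on the worktop where it is.

Things in the scene. Friction and masses are not known exactly. Their poses are not given: they have to be found in the camera images.
- honey_jar: honey jar, glass with a yellow cap: a rounded square 68 x 68 mm across its flats, 86 mm tall, 0.25 to 0.45 kg, loose on the vise's bed between the jaws, two flats roughly facing them (up to 9 degrees askew; closing the jaws squares it up). Origin: centre of its underside; z up.
- vise: jar vise, fixed to the worktop: wooden bed 100 x 330 mm, 14 mm thick, turned up to 0.3 rad. Origin on the worktop, on the bed's centre line. Axes of the vise: +y is the closing direction, from the knob to the fixed jaw (at the robot's left); x across the bed, away from the robot; z up.
- vise_stop (a point): fixed jaw at the +y end of the bed: a dark steel plate 72 mm wide, upright. The point is 57 mm above the worktop, axes as the vise; the plate is packed out towards -y, so that its inner face stands 0 to 8 mm from this point on the -y side (differs each time, not measured: find it by feel). It does not yield. The jar is pushed up against it.
- jaw_face (a point): moving jaw, a plate 72 mm wide in front of the carriage; the point is the centre of its inner face, 57 mm above the worktop, axes as the vise. It faces the fixed jaw; with the jar square between them the faces are 68 mm apart. The screw pushes it out of the carriage along +y.
- jaw: the same moving jaw: origin 57 mm below the centre of its inner face, axes as the vise
- release_grip (a point): point on the carriage (aluminium block, top 55 mm above the worktop) midway between the fixed upright grip post (+x side) and the release lever (-x side): dark steel plates 22 mm wide along y, 8 mm thick, tops at 110 mm, outer faces 44 mm apart. The point is 90 mm above the worktop, 60 mm behind the jaw face at screw 0. Pinch both together across x from above; axes as the vise.
- release (a joint): release lever, rad: about 0 (down to -0.1) at rest (brake on: the carriage is locked wherever it stands), 0.30 at its stop against the post; from 0.15 the brake is off. At the grip point it yields 17 mm inward under 10 to 16 N; a grip of 25 to 35 N is right. Keep it squeezed while sliding. It springs back when let go.
- carriage (a joint): carriage position along the vise's +y, m; grows towards the fixed jaw, stops at -0.020 and 0.075. With the lever squeezed it slides with 2 N of friction (pushing the jar adds some 2 N); with the lever home the brake holds it against far more than the clamping force.
- screw_grip (a point): black wing knob on an upright stem on the carriage, 80 mm behind (-y of) the release grip point: an upright wing 14 mm thick, 52 mm long, 38 mm high. The point is on its axis, 96 mm above the worktop, 16 mm below the wing's top and 20 mm above the disc under it. It turns with the knob: its y axis runs along the wing, so the fingers close along its x; z up.
- screw (a joint): knob angle, rad, 0 to 11; grows clockwise seen from above, drives the jaw towards the jar 2.55 mm per rad. Friction 0.20 N m; the clamp adds 0.00255 N m per newton (45 N: 0.115). It stays where left. A reading after a stop may hold the friction with either sign: judge the rise over the unloaded screw. From touch of both jaws the force climbs by 40 to 90 N per rad.
- lemon: a lemon lying on the worktop, 71 x 53 x 51 mm, to be left alone; origin at its underside
- mug: a mug standing on the worktop, 82 x 114 x 91 mm, to be left alone; origin at its underside
- onion: an onion on the worktop, 84 x 81 x 82 mm, to be left alone; origin at its underside
Things that resemble listed ones, but are neither listed nor needed, are in the scene too. What is shaped like the honey_jar but blue is not meant.

How it is judged:
By the outcome, as a careful person would: the job done as asked, in the order asked, and still so for the second after the job is handed in, with the robot touching nothing.
It also fails if it takes over 58 s, if anything falls off the work surface, if the arm or the gripper's body presses on something with over 40 N, if the wrist force passes 120 N, or if a joint passes its speed limit or range.

## Working session

There is one attempt and no reset: what is moved stays moved. The work goes in short steps, each a Python script; the robot and the scene stay as the last script left them, time stands still between calls to the robot, and variables do not carry over. Pictures are saved under pics/ and viewed, at most 10 in all, crops included, and the job is handed in when it is done.

```bash
ls; mkdir -p pics; cat > a.py <<'E'
import cv2,numpy as np
from station import env,effector,solver,viewer,workorder,search_frame,tip_of
E
python3 - <<'E'
from a import *
for c in("side","top"):
    p,d=viewer.read_camera(c); cv2.imwrite(f"pics/{c}0.png",p[:,:,::-1]); np.save(f"pics/{c}d0.npy",d)
    i=viewer.camera_info(c); print(c,i)
    for n in("honey_jar","vise_stop","jaw_face","jaw","release_grip","screw_grip","vise","lemon","mug","onion"):
        print(n,[(np.round(r["at"],4).tolist(),round(r["score"],2)) for r in tip_of(c,n)][:3])
s=env.sense();print(s)
E
```

```text
pics
side {'intrinsics': array([[462.23209389,   0.        , 319.66025551],
       [  0.        , 462.23209389, 238.85615277],
       [  0.        ,   0.        ,   1.        ]]), 'dist_coeffs': array([0.03402795, 0.        , 0.        , 0.        , 0.        ]), 'eye': array([ 0.47793456, -0.7153049 ,  0.68541752]), 'rotation': array([[ 0.9930432 ,  0.06712197, -0.09674631],
       [-0.11707151,  0.65091884, -0.75006595],
       [ 0.01262809,  0.75617412,  0.6542486 ]])}
honey_jar [([0.4794, 0.2589, -0.0002], 0.87), ([0.5238, 0.0672, 0.0143], 0.84)]
vise_stop [([0.5287, 0.1237, 0.0576], 0.88)]
jaw_face [([0.5131, 0.0089, 0.0529], 0.92), ([0.5282, 0.1229, 0.0579], 0.27)]
jaw [([0.5101, 0.0058, -0.0017], 0.94)]
release_grip [([0.5043, -0.0553, 0.0928], 0.89)]
screw_grip [([0.4882, -0.137, 0.0947], 0.71)]
vise [([0.5162, 0.0093, -0.0015], 0.6)]
lemon [([0.5712, -0.2742, 0.0024], 0.84)]
mug [([0.4161, -0.3023, 0.0018], 0.91)]
onion [([0.7036, 0.038, -0.0019], 0.88)]
top {'intrinsics': array([[455.87225077,   0.        , 329.85363   ],
       [  0.        , 455.87225077, 239.33963648],
 
[... 1042 characters left out ...]
rray([ 4.77656532e-05, -1.60463310e-05,  1.06969806e-04,  7.79640062e-04,
       -2.09996008e-04,  1.08157010e-03, -8.10684523e-04]), 'tau': array([ 4.26044444e-04, -5.20431912e+01, -1.20907670e-02, -2.44050086e+01,
       -5.67385450e-02,  1.13468268e-02,  1.34944173e-06]), 'ee_pos': array([0.21792852, 0.61236606, 0.21458168]), 'tcp_rot': array([[-9.42115081e-01,  3.35289687e-01,  2.42921080e-05],
       [ 3.35289686e-01,  9.42115081e-01, -2.66695674e-05],
       [-3.18279922e-05, -1.69809084e-05, -9.99999999e-01]]), 'wrist_force': array([ 0.32000343,  0.19926081, -0.23259059]), 'moment': array([ 0.0144484 , -0.07545732, -0.02268643]), 'grasp_force': 0.0, 'gripper_width': 0.091770052697424}
```

View pictures.

```bash
python3 - <<'E'
import cv2,numpy as np
a=cv2.imread("pics/side0.png");b=cv2.imread("pics/top0.png")
cv2.imwrite("pics/both.png",np.hstack([cv2.resize(a,(400,300)),cv2.resize(b,(400,300))]))
cv2.imwrite("pics/crop_side.png",cv2.resize(a[120:345,190:490],(800,600),interpolation=cv2.INTER_CUBIC))
E
```

```text
(no output)
```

View pics/top0.png

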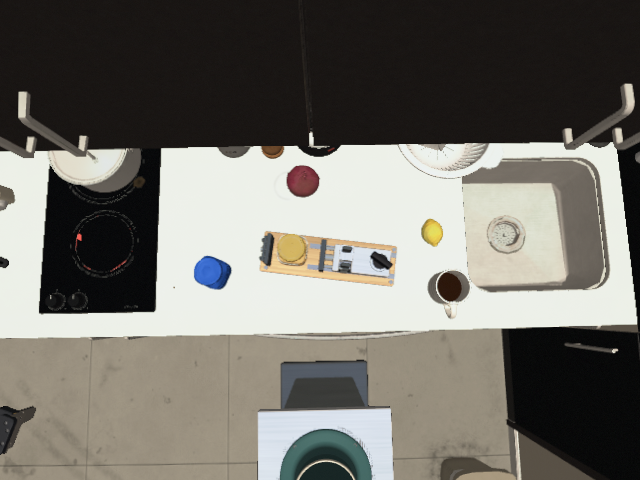

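View pics/crop_side.png

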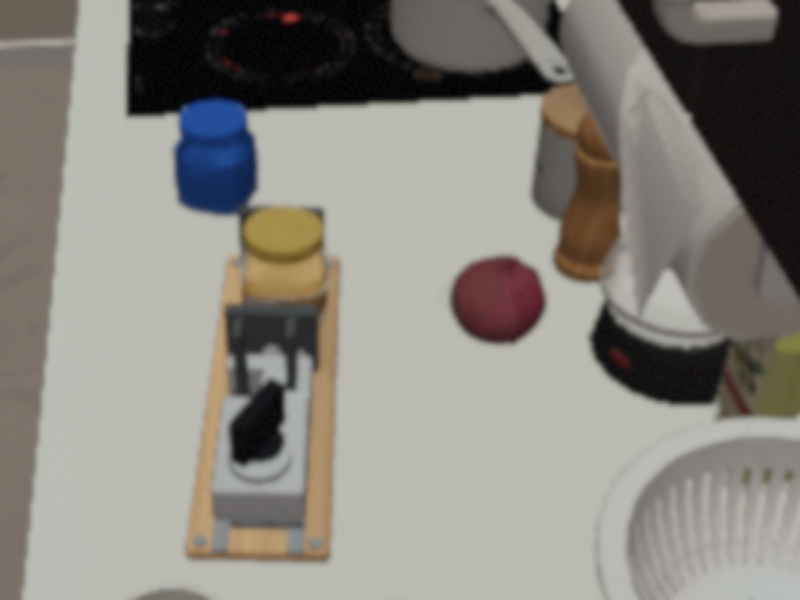

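The yellow-capped jar between the jaws (top px 291,248) is the honey jar. The blue one (210,272) stands off the vise and is the look-alike. The lever and post are at top px ~(345,258) and the wing knob is at ~(381,262), running obliquely. Next I measure the yaw, heights and wing angle from the depth.

```bash
cat >> a.py <<'E'
def cloud(cam,d):
    i=viewer.camera_info(cam); v,u=np.nonzero(d>0)
    n=cv2.undistortPoints(np.float32(np.c_[u,v])[:,None],i["intrinsics"],i["dist_coeffs"])[:,0]
    z=d[v,u]; return np.c_[n[:,0]*z,-n[:,1]*z,-z]@i["rotation"].T+i["eye"],v,u
E
python3 - <<'E'
from a import *
th=0.144
R=np.array([[np.cos(th),np.sin(th)],[-np.sin(th),np.cos(th)]]) # columns vise x,y
o=np.array([0.5036,-0.0567])
for c in("top","side"):
    d=np.load(f"pics/{c}d0.npy"); im=cv2.imread(f"pics/{c}0.png")
    P,v,u=cloud(c,d); L=(P[:,:2]-o)@R; z=P[:,2]
    def st(n,m): print(c,n,m.sum(),"min",L[m].min(0).round(4),"max",L[m].max(0).round(4),"z",np.percentile(z[m],[5,50,95]).round(4),"meanw",P[m,:2].mean(0).round(4))
    g=lambda x0,x1,y0,y1,z0,z1:(L[:,0]>x0)&(L[:,0]<x1)&(L[:,1]>y0)&(L[:,1]<y1)&(z>z0)&(z<z1)
    st("post",g(0,.04,-.025,.025,.08,.125)); st("lever",g(-.04,0,-.025,.025,.08,.125))
    m=g(-.05,.05,-.125,-.04,.098,.125); st("wing",m)
    q=L[m]-L[m].mean(0); w,V=np.linalg.eigh(q.T@q); a=V[:,1]; a=a*np.sign(a[1]); print("wing dir vise",a,"ext",np.ptp(q@V,axis=0))
    st("jaw",g(-.045,.045,.045,.075,.062,.095)); st("stop",g(-.045,.045,.15,.2,.062,.095)); st("jar",g(-.045,.045,.085,.16,.096,.12))
    for n,(a0,a1) in {"jaw":(.045,.075),"stop":(.16,.2)}.items():
        m=g(-.05,.05,a0,a1,.06,.1)
        print(n,"slope x->y",np.polyfit(L[m][:,0],L[m][:,1],1))
    m=g(-.06,.06,-.3,.3,.005,.03); 
    # bed orientation
    r=cv2.minAreaRect(np.float32(P[m][:,:2])); print("bed",r)
E
```

```text
top post 48 min [ 0.0121 -0.0094] max [0.0206 0.011 ] z [0.0843 0.1085 0.1128] meanw [ 0.5186 -0.0581]
top lever 40 min [-0.0255 -0.0094] max [-0.0178  0.0108] z [0.0867 0.1074 0.111 ] meanw [ 0.4816 -0.0534]
top wing 160 min [-0.0183 -0.1052] max [ 0.0163 -0.0559] z [0.1032 0.1113 0.1147] meanw [ 0.4904 -0.1351]
wing dir vise [0.48095617 0.87674464] ext [0.01547332 0.05207563]
top jaw 163 min [-0.0381  0.0491] max [0.0341 0.0614] z [0.0742 0.0778 0.0804] meanw [ 0.5083 -0.0016]
top stop 273 min [-0.0384  0.1516] max [0.0329 0.1961] z [0.0685 0.0758 0.0801] meanw [0.5267 0.1233]
top jar 576 min [-0.0286  0.0962] max [0.0336 0.158 ] z [0.0969 0.0997 0.1026] meanw [0.5244 0.0688]
jaw slope x->y [0.01019374 0.0552309 ]
stop slope x->y [-0.01630268  0.1846744 ]
bed ((0.5041362047195435, -0.05484050512313843), (0.5832371115684509, 0.1196250393986702), 81.69969177246094)
side post 74 min [ 0.0157 -0.0127] max [0.0223 0.0115] z [0.0833 0.1032 0.1111] meanw [ 0.5217 -0.0654]
side lever 87 min [-0.0228 -0.0136] max [-0.0144  0.0095] z [0.0837 0.1008 0.1111] meanw [ 0.4849 -0.0598]
side wing 274 min [-0.0159 -0.1064] max [ 0.0185 -0.0547] z [0.0995 0.1114 0.1141] meanw [ 0.4934 -0.1409]
wing dir vise [0.49652173 0.86802429] ext [0.01562845 0.05329286]
side jaw 303 min [-0.035   0.0455] max [0.0361 0.0612] z [0.0635 0.0767 0.0802] meanw [ 0.5116 -0.0056]
side stop 69 min [-0.0368  0.1768] max [0.0331 0.191 ] z [0.0666 0.0782 0.0803] meanw [0.5208 0.1245]
side jar 473 min [-0.0263  0.0939] max [0.0356 0.1578] z [0.0974 0.1007 0.1025] meanw [0.5261 0.0652]
jaw slope x->y [0.01653343 0.05158897]
stop slope x->y [0.04336126 0.18219437]
bed ((0.49999672174453735, -0.05257633328437805), (0.5907424092292786, 0.1111629456281662), 81.79109191894531)
```

```bash
cat >> a.py <<'E'
TH=0.144
X=np.array([np.cos(TH),-np.sin(TH),0]);Y=np.array([np.sin(TH),np.cos(TH),0]);O=np.array([0.5036,-0.0567,0])
def W(x,y,z): return O+x*X+y*Y+[0,0,z]
def rot(yt):
    z=np.array([0,0,-1.]); return np.c_[np.cross(yt,z),yt,z]
def F(n=3):
    f=[];m=[]
    for _ in range(n):
        s=env.sense(); f.append(s["wrist_force"]); m.append(s["moment"]); env.pause(.02)
    f=np.mean(f,0);m=np.mean(m,0); return np.array([f@X,f@Y,f[2]]),m,s
def say(t,r):
    f,m,s=r; l=s["ee_pos"]-O
    print(t,"t%.2f"%s["t"],"F",f.round(2),"M",m.round(3),"loc",(l@X).round(4),(l@Y).round(4),l[2].round(4),"w %.4f g %.1f"%(s["gripper_width"],s["grasp_force"]),flush=True)
E
python3 - <<'E'
from a import *
c=[]
for s in(1,-1):
    q=solver.inverse_kinematics(W(.0075,0,.2),rot(s*X)); print(s,q)
    if q is not None:c.append((abs(q[6]),s))
s=min(c)[1]; print(s)
env.reach(W(.0075,0,.2),rot(s*X)); say("above",F())
env.movel(W(.0075,0,.071),rate=.1); b=F(); say("down",b); np.save("b.npy",b[0])
effector.grasp(30); env.pause(.2); say("grip",F())
p,d=viewer.read_camera("side"); cv2.imwrite("pics/g1.png",cv2.resize(p[120:345,190:490,::-1],(800,600)))
E
```

```text
1 [-0.57848578  0.29892977  0.75219132  1.98435971 -0.24980134  0.95088406
  0.15426674]
-1 [ 1.01349399  0.64799851 -1.31103003  1.89294948  0.68972278  1.15983524
  2.44372686]
1
above t3.73 F [ 0.27 -0.01 -0.17] M [-0.066  0.081 -0.014] loc 0.0076 0.001 0.1999 w 0.0917 g 0.0
down t5.22 F [ 0.42 -0.39 -0.53] M [-0.08   0.06  -0.009] loc 0.008 0.0 0.0716 w 0.0919 g 0.0
grip t6.39 F [  2.04  -0.44 -19.69] M [ 0.096 -0.154  0.122] loc 0.0067 0.0001 0.0701 w 0.0338 g 28.3
```

View pics/g1.png

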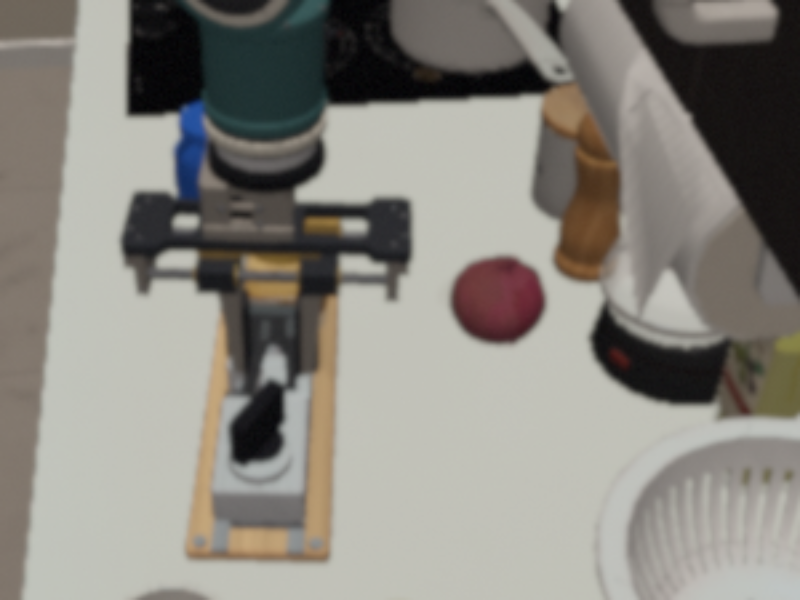

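The two fingers straddle the post and lever (crop px ~(230,340) and (310,340)). The width fits a fully squeezed, tilted lever. Now a test slide, watching the force.

```bash
python3 - <<'E'
from a import *
p=env.sense()["ee_pos"]; z=p[2]; x=(p-O)@X; b=np.load("b.npy")
for y in(.006,.02,.032):
    env.movel(W(x,y,z),rate=.05); r=F(2); say("slide",r)
    if abs(r[0][1]-b[1])>9: break
E
```

```text
slide t6.75 F [  2.86   0.69 -17.37] M [ 0.093 -0.044  0.148] loc 0.0067 0.0064 0.0701 w 0.0335 g 28.5
slide t7.22 F [  2.19   1.54 -17.28] M [ 0.431 -0.019  0.159] loc 0.0066 0.0212 0.0701 w 0.0338 g 28.4
slide t7.64 F [  1.67   0.7  -17.58] M [0.281 0.16  0.129] loc 0.0065 0.0328 0.0701 w 0.0334 g 28.4
```

```bash
python3 - <<'E'
from a import *
p=env.sense()["ee_pos"]; z=p[2]; x=(p-O)@X; b=np.load("b.npy"); y=.0335
while y<.056:
    env.movel(W(x,y,z),rate=.02); r=F(2); f=r[0][1]-b[1]; say("%.4f f %.2f"%(y,f),r)
    if f<-11: break
    y+= .001 if f>-3.5 and y<.040 else .0005
env.pause(.3); say("held",F())
E
```

```text
0.0335 f -0.90 t7.92 F [  1.98  -1.29 -17.44] M [-0.252  0.142  0.147] loc 0.0065 0.0332 0.0701 w 0.0337 g 28.4
0.0345 f -4.17 t8.21 F [  1.9   -4.56 -17.84] M [-0.724  0.256  0.153] loc 0.0065 0.0338 0.07 w 0.0335 g 28.4
0.0350 f -3.77 t8.49 F [  1.89  -4.17 -17.63] M [-0.773  0.284  0.131] loc 0.0065 0.0348 0.0701 w 0.0337 g 28.4
0.0355 f -3.29 t8.78 F [  2.15  -3.68 -17.08] M [-0.827  0.28   0.071] loc 0.0065 0.0355 0.0701 w 0.0336 g 28.4
0.0365 f -3.18 t9.06 F [  1.9   -3.58 -17.42] M [-0.72   0.294  0.082] loc 0.0065 0.0366 0.0701 w 0.0340 g 28.4
0.0375 f -3.33 t9.34 F [  2.17  -3.72 -17.92] M [-0.736  0.314  0.112] loc 0.0065 0.0376 0.0701 w 0.0338 g 28.4
0.0385 f -3.18 t9.62 F [  2.04  -3.57 -16.89] M [-0.749  0.311  0.099] loc 0.0065 0.0386 0.0701 w 0.0336 g 28.4
0.0395 f -3.17 t9.91 F [  1.35  -3.56 -17.19] M [-0.74   0.302  0.104] loc 0.0065 0.0396 0.0701 w 0.0335 g 28.4
0.0405 f -2.85 t10.19 F [  2.29  -3.24 -16.68] M [-0.744  0.375  0.081] loc 0.0065 0.0406 0.0701 w 0.0336 g 28.4
0.0410 f -3.43 t10.47 F [  1.6   -3.82 -17.  ] M [-0.771  0.399  0.085] loc 0.0064 0.041 0.07
[... 2215 characters left out ...]
.087] loc 0.0065 0.0499 0.07 w 0.0334 g 28.2
0.0515 f -7.78 t16.43 F [ -0.38  -8.17 -16.5 ] M [-1.503  0.964  0.092] loc 0.0065 0.0499 0.0701 w 0.0334 g 28.3
0.0520 f -8.70 t16.71 F [ -0.46  -9.09 -16.12] M [-1.77   0.979  0.098] loc 0.0065 0.05 0.07 w 0.0334 g 28.2
0.0525 f -9.29 t16.99 F [ -0.25  -9.69 -15.99] M [-1.998  1.048  0.089] loc 0.0065 0.05 0.0701 w 0.0333 g 28.2
0.0530 f -10.23 t17.27 F [ -0.84 -10.62 -15.69] M [-2.188  1.082  0.069] loc 0.0065 0.05 0.07 w 0.0334 g 28.3
0.0535 f -11.87 t17.56 F [ -1.   -12.26 -15.83] M [-2.44   1.123  0.109] loc 0.0065 0.0501 0.07 w 0.0332 g 28.2
held t17.91 F [ -0.44 -12.44 -15.5 ] M [-2.444  1.164  0.073] loc 0.0065 0.0501 0.07 w 0.0334 g 28.2
```

```bash
python3 - <<'E'
from a import *
effector.release(); say("open",F(2))
p=env.sense()["ee_pos"]; env.movel([p[0],p[1],.2],rate=.25)
env.movel(W(-.0,-.0,.23)-.2*X+.0*Y if 0 else W(0,.02,.22),rate=.2)
say("up",F())
for c in("side","top"):
    im,d=viewer.read_camera(c); cv2.imwrite(f"pics/{c}1.png",im[:,:,::-1])
    P,v,u=cloud(c,d); L=np.c_[(P-O)@X,(P-O)@Y]; z=P[:,2]
    m=(abs(L[:,0])<.045)&(L[:,1]>-.075)&(L[:,1]<.01)&(z>.098)&(z<.125)
    if m.sum()<20: print(c,"none"); continue
    q=L[m]; ctr=(q.min(0)+q.max(0))/2; q0=q-q.mean(0); w,V=np.linalg.eigh(q0.T@q0); a=V[:,1]*np.sign(V[1,1])
    print(c,m.sum(),"ctr",ctr.round(4),"mean",q.mean(0).round(4),"dir",a,np.ptp(q0@V,axis=0),"top",np.percentile(z[m],90))
    for n in("screw_grip","release_grip","jaw_face","honey_jar"):
        print(n,[(((np.array(r["at"])-O)@np.c_[X,Y,[0,0,1]]).round(4),round(r["score"],2)) for r in tip_of(c,n)][:2])
im=cv2.imread("pics/side1.png"); cv2.imwrite("pics/s1c.png",cv2.resize(im[120:345,190:490],(800,600)))
a=.51
yd=np.cos(-a)*X*1-0*Y
for off in(0,-1.2):
  for s in(1,-1):
    ang=a+off # wing angle from vise y towards x (clockwise from above = toward +x)
    wd=np.sin(a-off*1)*X+np.cos(a-off*1)*Y; wx=np.cross(wd,[0,0,1.])
    q=solver.inverse_kinematics(W(0,-.0305,.081),rot(s*wx)); print("turn",-off,s,None if q is None else q.round(2))
E
```

```text
open t18.90 F [0.07 0.21 0.6 ] M [-0.08   0.076  0.013] loc 0.0067 0.0536 0.0701 w 0.0920 g 0.0
up t19.97 F [ 0.04  0.85 -0.18] M [-0.024  0.062  0.023] loc -0.0006 0.0198 0.219 w 0.0921 g 0.0
side 248 ctr [ 0.0009 -0.0314] mean [ 0.0013 -0.0355] dir [0.49301895 0.87001857] [0.01592967 0.05209919] top 0.11384132229999881
screw_grip [(array([-0.0003, -0.033 ,  0.0967]), 0.94)]
release_grip [(array([0.002 , 0.0498, 0.0921]), 0.73), (array([-0.0011,  0.1159,  0.0536]), 0.37)]
jaw_face [(array([-0.0034,  0.1118,  0.0523]), 0.93), (array([0.0022, 0.0695, 0.0026]), 0.66)]
honey_jar [(array([0.0031, 0.138 , 0.0159]), 0.84), (array([-0.0716,  0.3077, -0.0017]), 0.66)]
top none
turn 0 1 [-0.49  0.51  0.75  2.09 -0.52  0.74 -0.06]
turn 0 -1 [-0.05  0.42  0.19  2.06 -0.13  0.67  2.71]
turn 1.2 1 [-0.65  0.61  0.98  2.1  -0.71  0.81 -1.09]
turn 1.2 -1 [-0.23  0.44  0.42  2.07 -0.28  0.68  1.65]
```

View pics/s1c.png

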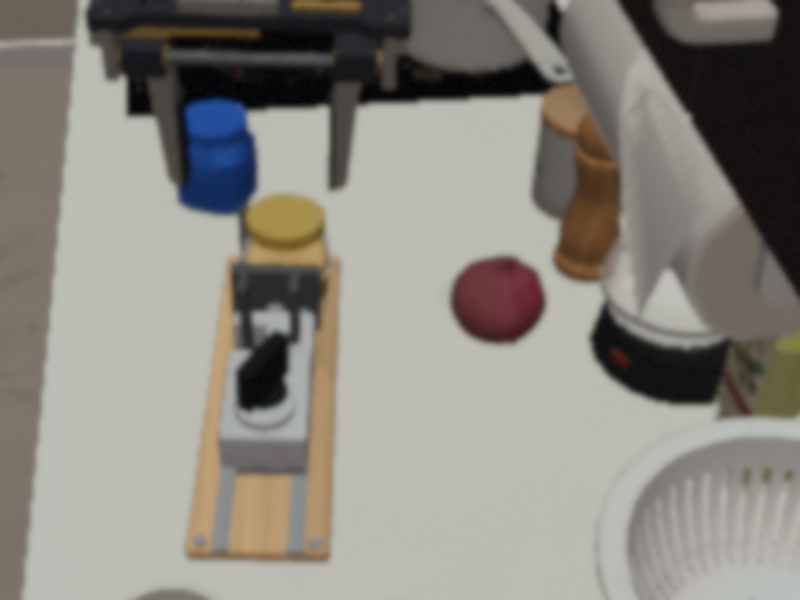

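```bash
cat >> a.py <<'E'
KX,KY,A0=.0007,-.0313,.513
def knob(t,z=.081):
    a=A0+t; return W(KX,KY,z),rot(np.cos(a)*X-np.sin(a)*Y)
def yaw(s):
    y=s["tcp_rot"][:,1]; return np.arctan2(-(y@Y),y@X)-A0
def turn(t,n=4):
    env.reach(*knob(t)); r=F(n); s=r[2]
    print("cmd %.3f act %.3f t%.2f Mz %.3f F %s w %.4f g %.1f"%(t,yaw(s),s["t"],r[1][2],r[0].round(1),s["gripper_width"],s["grasp_force"]),flush=True)
    return r[1][2]
E
python3 - <<'E'
from a import *
env.reach(*knob(0,.2)); env.movel(knob(0)[0],rate=.12); say("down",F(5))
effector.grasp(60); say("grip",F(5))
for t in(.08,.16,.24,.32,.4):
    m=turn(t)
    if m>.33: break
E
```

```text
down t21.91 F [0.23 0.31 0.16] M [-0.066  0.091 -0.01 ] loc 0.0013 -0.0312 0.0817 w 0.0919 g 0.0
grip t23.15 F [ 2.13 -1.11 -1.92] M [-0.39  -0.288  0.149] loc 0.0012 -0.0316 0.0811 w 0.0133 g 60.0
cmd 0.080 act 0.079 t23.47 Mz -0.160 F [ 2.4 -1.9 -2.6] w 0.0132 g 60.0
cmd 0.160 act 0.158 t23.78 Mz -0.144 F [ 3.3 -2.6 -3.4] w 0.0138 g 60.0
cmd 0.240 act 0.238 t24.10 Mz -0.155 F [ 3.1 -3.4 -3. ] w 0.0134 g 60.0
cmd 0.320 act 0.318 t24.42 Mz -0.137 F [ 2.7 -4.  -3.2] w 0.0139 g 60.0
cmd 0.400 act 0.398 t24.73 Mz -0.091 F [ 2.5 -4.8 -3. ] w 0.0134 g 60.0
```

```bash
python3 - <<'E'
from a import *
for t in(.46,.52,.58,.64):
    m=turn(t,6)
    if m>-.055: break
E
```

```text
cmd 0.460 act 0.458 t25.08 Mz -0.044 F [ 2.4 -4.7 -2.4] w 0.0136 g 60.0
```

```bash
python3 - <<'E'
from a import *
for t in(.464,.468,.472,.476,.480,.476,.472,.468,.464,.460): turn(t,5)
E
```

```text
cmd 0.464 act 0.461 t25.42 Mz 0.137 F [ 2.8 -4.7 -2.6] w 0.0136 g 60.0
cmd 0.468 act 0.465 t25.75 Mz 0.293 F [ 2.4 -4.8 -2.5] w 0.0139 g 60.0
cmd 0.472 act 0.469 t26.08 Mz 0.286 F [ 2.7 -4.8 -2.6] w 0.0136 g 60.0
cmd 0.476 act 0.473 t26.42 Mz 0.267 F [ 2.6 -4.9 -2.5] w 0.0135 g 60.0
cmd 0.480 act 0.477 t26.75 Mz 0.333 F [ 2.9 -4.8 -2.3] w 0.0134 g 60.0
cmd 0.476 act 0.473 t27.08 Mz 0.100 F [ 2.7 -4.7 -2.9] w 0.0134 g 60.0
cmd 0.472 act 0.470 t27.42 Mz -0.068 F [ 2.7 -4.8 -2.8] w 0.0134 g 60.0
cmd 0.468 act 0.466 t27.75 Mz -0.049 F [ 3.1 -4.3 -2.2] w 0.0139 g 60.0
cmd 0.464 act 0.462 t28.08 Mz -0.080 F [ 2.9 -4.2 -2.4] w 0.0137 g 60.0
cmd 0.460 act 0.458 t28.42 Mz -0.063 F [ 2.6 -4.6 -2.3] w 0.0134 g 60.0
```

```bash
python3 - <<'E'
from a import *
effector.release(); say("open",F(15))
p=env.sense()["ee_pos"]; env.movel([p[0],p[1],.2],rate=.15); env.movel(W(-.03,.08,.33),rate=.2)
say("up",F(5))
im,d=viewer.read_camera("side"); cv2.imwrite("pics/end.png",im[:,:,::-1])
cv2.imwrite("pics/endc.png",cv2.resize(im[120:345,190:490,::-1],(800,600)))
E
```

```text
open t29.88 F [ 0.01 -0.25  0.06] M [-0.049  0.15  -0.013] loc 0.0007 -0.0313 0.081 w 0.0922 g 0.0
up t31.92 F [ 0.03 -0.21 -0.64] M [-0.043  0.139 -0.021] loc -0.0304 0.079 0.3292 w 0.0918 g 0.0
```

View pics/endc.png

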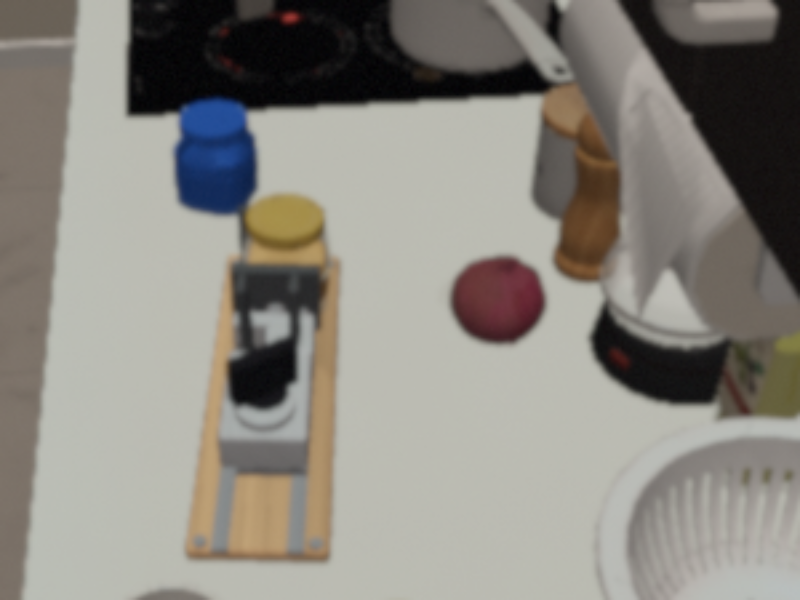

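The jar is upright between both jaws (crop px 285,235), the lever is home, and the knob has turned (265,370). Nothing else has moved. Forward and backward torque averaged gives a clamp of about 49 N, so I'm handing in.

```bash
python3 -c "
from a import *
print(workorder.finish_job())"
```

```text
the job is handed in; nothing more can be done
None
```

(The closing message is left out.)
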